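# Clamp a dropper bottle in the bottle vise

## Task

Stand the dropper bottle upright on the bed of the bottle vise, between the jaws, then wind the crank clockwise until the sliding jaw clamps the bottle firmly against the V jaw, with its spring-backed plate clearly pushed back. Let go and leave the bottle upright and the beaker, vial and carton where they are.

Things in the scene. Friction and masses are not known exactly. Their poses are not given: they have to be found in the camera images.
- bottle_center (a point): Centre, half-way up, of a loose round white plastic dropper bottle with a screw cap, the only one on the bench top: 36 mm in diameter, 74 mm tall, standing on the bench; z up along it. The grip finds 36 mm width at any height up to 67 mm, shoulder and cap included. 0.035 to 0.07 kg.
- bottle: The same bottle; origin at the centre of its underside.
- vise: Grey bottle vise fixed to the bench, base 240 x 100 mm. Origin on the bench under it; x runs along the screw from the crank end (-x, toward the robot) to the fixed V jaw (120 degree V, opens to -x), z up. The bottle stands on the flat bed, 36 mm up, 66 mm wide. Both jaws and the frame reach 82 mm up, so 28 mm of a seated bottle shows above them; the crank grip swings between 32 and 112 mm.
- seat (a point): Point fixed in the vise (axes as vise) where the bottle's centre (half-way up) lies when clamped centrally in the V jaw: 73 mm above the bench. Set down with its centre 3 to 10 mm short of it (toward the vise's -x), the bottle stands free between the open jaws at any start.
- plate_face (a point): Centre of the flat face of the sliding jaw's pressure plate (56 mm wide, 40 mm tall), facing +x of the vise; axes as vise. It touches a fully seated bottle when it is 18 mm from the seat point along the vise's x.
- plate (a joint): How far the spring-backed pressure plate is pushed back into the sliding jaw, m: 0 free, 0.005 fully back (hard stop). Spring about 2.5 N per mm.
- crank (a joint): Crank angle, rad, over several turns: 0 = grip straight up, jaws fully open (plate face 42 mm from seat point); grows clockwise seen from the crank end looking along the vise's +x (from the top the grip goes to the vise's -y side). A turn closes the jaw 12 mm: it touches a seated bottle at 12.6, plate fully back at 15.2 rad. Needs about 2.5 N at the grip and stays where left. Starts at 0 to 4.5.
- crank_handle (a point): Middle of the crank's grip, a black round bar 16 mm in diameter, 50 mm long, parallel to the vise's x axis, 32 mm off the screw axis. It spins freely about its own bar, so it can be held from above in one hand orientation all the way round; the crank arm's near face is 32 mm from this point toward the vise's +x.
- crank_axis (a point): Point on the screw axis level with the middle of the grip (137 mm to the -x side of the vise's origin), 72 mm above the bench; the grip's middle moves about it on a circle of 32 mm radius in the vise's y-z plane. Axes as vise.
- beaker: Bystander: small beaker, 52 mm diameter, 63 mm tall, loose on the bench; origin at its underside.
- carton: Bystander: small folding carton, 41 x 70 x 62 mm, loose; origin at its underside.
- vial: Bystander: capped sample vial, 22 mm diameter, 56 mm tall, loose; origin at its underside.
There are look-alikes about, which are no part of the job. Leave any blue or red look-alike of the bottle alone.

How it is judged (in metres and radians):
On the way:
1. the bottle stands upright on the bed between the jaws, not yet clamped (x of bottle_center in the frame of seat between -0.025 and 0.006 m and y of bottle_center in the frame of seat between -0.02 and 0.02 m and z of bottle_center in the frame of seat between -0.005 and 0.005 m and angle between bottle_center's own z axis and vertical below 0.12 rad), for 0.2 s.
At the end, for the whole second after the job is handed in: The bottle stands upright (within about 7 degrees) on the vise bed, its centre within 8 mm of the seat point, pressed between the V jaw and the sliding jaw (over 3 N) with the spring-backed plate pushed back by more than 1.5 mm, and at rest (x of bottle_center in the frame of seat between -0.008 and 0.006 m and y of bottle_center in the frame of seat between -0.008 and 0.008 m and z of bottle_center in the frame of seat between -0.006 and 0.006 m and angle between bottle_center's own z axis and vertical below 0.12 rad and value of joint plate above 0.0015 m and contact force between bottle and vise above 3 N and linear speed of bottle below 0.02 m/s); the robot touches nothing.
It fails at once if the beaker is disturbed (moved over 30 mm) (distance of beaker from where it was at the start of the episode above 0.03 m).
It fails at once if the carton is disturbed (moved over 30 mm) (distance of carton from where it was at the start of the episode above 0.03 m).
It fails at once if the vial is disturbed (moved over 30 mm) (distance of vial from where it was at the start of the episode above 0.03 m).
It also fails if it takes over 64 s, if anything falls off the work surface, if the arm or the gripper's body presses on something with over 40 N, if the wrist force passes 120 N, or if a joint passes its speed limit or range.

## Robot

A 6-joint arm with a two-finger parallel gripper is mounted at the origin on the work surface; the furniture and walls round the work are solid. World frame = base frame: x ahead of the robot, y to its left, z up, the work surface at z = 0. Lengths are in mm, angles in rad, forces in N, time in s.
With the tool pointing down it reaches from about 350 to 975 mm from the base axis. Payload 7.1 kg.
Tool frame: the origin (TCP) lies at the very end of the fingers, on their centre line; the grasp point (between the pads) lies 19 mm behind it; z points along the fingers, y is the direction in which the jaws open and shut (so a half turn about z gives the same grasp; the last joint's range is limited). The gripper opens to 88 mm and grips with 3 to 60 N. Pads are 20 mm wide; open, the fingers measure 115 mm over their backs; the gripper's body (75 mm by 178 mm) begins 61 mm behind the grasp point.
Start: joints at [1.133, 0.423, 1.63, -0, 1.089, -0.019], TCP at [254.133, 570.983, 222.675] pointing down, gripper open.
Joint ranges: [-3, 3], [-0.9, 2.11], [0.09, 2.58], [-1.31, 4.45], [0.11, 2.69], [-2.54, 2.54]. Speed limits (rad/s): [2.39, 2.39, 3.01, 3.14, 3.14, 3.14].

## Interface

Orientations are given as a rotation vector (axis times angle).
In Python, from workcell import * gives the robot as it stands.
- The arm moves only by the tool play_rows, never from a script. Its argument "plan" is text: rows parted by semicolons, each of 7 numbers parted by spaces: the finger opening in cm, from 0 to 8.78, then the shift along the tool's x, y, z in cm, then the turn, a rotation vector about the tool's x, y, z in degrees. A call has 1 to 20 rows; each row shifts and turns the commanded pose from where the row before left it, along the tool's axes as they then stand; what a row does not reach is not made up. A row lasts 1/8 s, in which the tool goes at most 62.5 mm and 10.7 degrees, less where a joint would pass 70% of its speed; a pose out of reach is approached as far as the arm can. A call is refused whole if a number of a shift passes 6.25 or a number of a turn 10.7, either way. A call with a gripper value outside its range is refused whole. The fingers move at their own pace and stop on an object; the grip force is fixed at half the most. Time passes only in rows, so rows that do not move let the fingers close. It gives the time, the measured TCP pose, the force and the opening at its end, in the units of the state.
- get_obs(): the state, without advancing time (a new reading comes with each control period).
- get_image(name): name is "side" or "top" or "wrist"; returns a dict with "pixels" (480x640x3 uint8, red, green, blue), "range_z" (480x640 float32, mm along the optical axis (not along the pixel's ray), 0 where there is no reading), "fx", "fy", "cx", "cy" (pixels), "eye" and "attitude" of the camera in the world. Camera axes: x right, y down, z forward; pixel columns grow to the right and rows downward; lengths in mm; the calibration is good to about 2 mm. A picture is of the moment at which its call begins.
- close_job(): hands the job in, once; it reports no verdict.
The state is a dict: "t": time; "qpos": joint angles; "qvel": joint speeds; "joint_torque": joint torques, N m; "ee_pos": TCP position; "orientation": TCP orientation; "ft_force": force on the tool from outside, world axes, zero at the start; "moment": the same for the moment, N m; "width": finger opening in mm.
Only numpy, scipy, OpenCV 4.12 (cv2) and the standard library are available. Lean on these libraries where they do the work, as an engineer would, in place of code of your own. Each camera call takes 0.05 s, during which the arm holds its last target. There are 200 camera calls.

## Working session

There is one attempt and no reset: what is moved stays moved. The work goes in short steps, Python scripts to look and compute and a tool call to move; the robot and the scene stay as the last step left them, time stands still between calls to the robot, and variables do not carry over. Pictures are saved under pics/ and viewed, about 8 in all and at most 12, crops included, and the job is handed in when it is done.

Besides the shell and the picture viewer there is one more tool, called after ">>>" as name(argument=value, ...), one argument or row to a line, values as JSON. play_rows: Moves the arm, as the interface text tells. Its arguments: {"type":"object","properties":{"plan":{"type":"string"}},"required":["plan"]}

```bash
ls; mkdir -p pics
cat > h.py <<'E'
from workcell import *
import numpy as np, cv2
from scipy.spatial.transform import Rotation as R
def snap(n,f):
    im=get_image(n); cv2.imwrite('pics/'+f+'.png',im['pixels'][:,:,::-1]); np.savez('pics/'+f+'.npz',**im); return im
def cloud(im):
    z=im['range_z']; v,u=np.mgrid[0:480,0:640]
    p=np.stack([(u-im['cx'])/im['fx']*z,(v-im['cy'])/im['fy']*z,z],-1)
    a=np.array(im['attitude']); M=R.from_rotvec(a).as_matrix() if a.size==3 else a
    return p@M.T+np.array(im['eye'])
E
python3 - <<'E'
from h import *
o=get_obs(); print(o)
for n in ('top','side'):
    im=snap(n,n+'0'); print(n,im['eye'],im['attitude'],im['fx'])
E
```

```text
pics
{'t': 0.0, 'qpos': array([ 1.13302254e+00,  4.23832710e-01,  1.63068590e+00, -6.99431868e-06,
        1.08861398e+00, -1.90104262e-02]), 'qvel': array([-0.00194052,  0.00158699, -0.0002021 ,  0.00142511,  0.00167587,
       -0.00100446]), 'joint_torque': array([-1.37066447e-03, -5.44607484e+01, -2.73669702e+01,  6.43134350e-02,
        2.25946424e-02, -1.02303331e-04]), 'ee_pos': array([253.89080678, 570.49436752, 221.90839203]), 'orientation': array([-6.52919733e-01, -3.07264414e+00,  2.35806408e-03]), 'ft_force': array([-0.45070734,  0.06958807,  0.01779782]), 'moment': array([ 0.00620457,  0.02013558, -0.03188647]), 'width': 87.79164427833774}
top [ 494.2229165    20.07426181 1404.75104132] [-2.19626398  2.17477794 -0.06058917] 562.5107924419398
side [1389.58182607  344.77527902  608.5781725 ] [-1.36202093 -1.90378005  1.09853192] 510.34181920701826
```

View pics/top0.png

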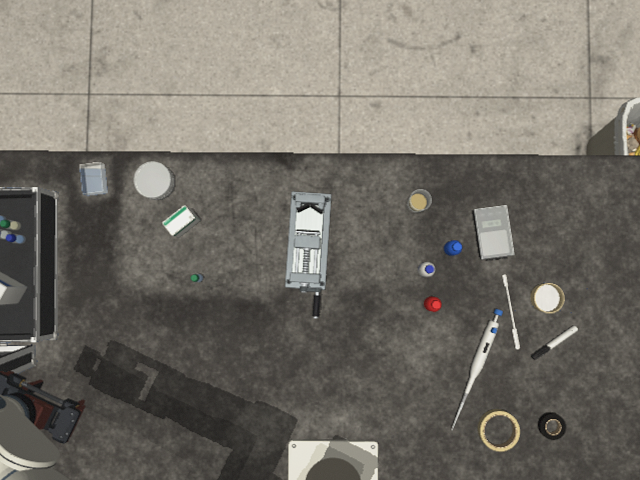

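View pics/side0.png

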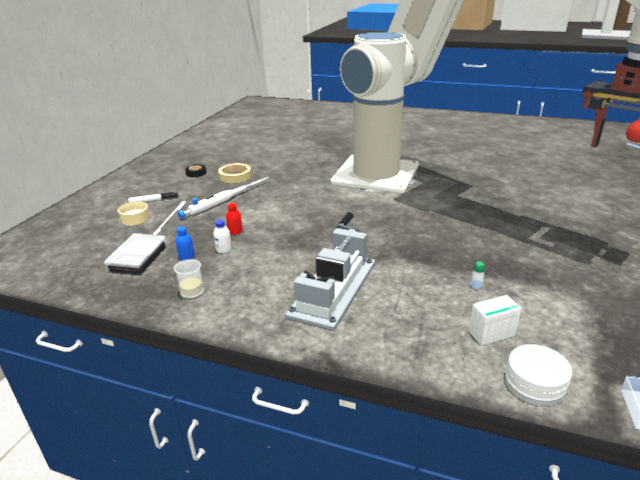

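Candidates in the top view are the white bottle with a blue cap (428,269), the blue one (454,248), the red one (433,304) and the green-capped vial (195,278). The white body at (428,269) matches the description. The vise is at (308,242), its crank grip at (316,303), the beaker at (419,201) and the carton at (180,221).

Run:
```python
from h import *
im=dict(np.load('pics/top0.npz')); P=cloud(im); px=im['pixels'].astype(int)
def reg(u0,u1,v0,v1,z0,z1,name):
    s=P[v0:v1,u0:u1].reshape(-1,3); m=(s[:,2]>z0)&(s[:,2]<z1); s=s[m]
    print(name,len(s),'mean',s.mean(0).round(1),'min',s.min(0).round(1),'max',s.max(0).round(1)); return s
print('bench',np.median(P[320:340,180:260,2]),np.median(P[180:190,340:390,2]))
print(P[260:280:3,416:442:3,2].round(0))
reg(412,442,255,285,60,90,'bottle top'); reg(412,442,255,285,35,90,'bottle')
reg(444,466,236,262,30,90,'blue');reg(422,444,292,318,30,90,'red');reg(404,434,188,214,20,90,'beaker')
s=reg(280,340,185,295,70,95,'vise top')
r=cv2.minAreaRect(s[:,:2].astype(np.float32));print(r)
b=reg(280,340,185,300,5,30,'vise base');print(cv2.minAreaRect(b[:,:2].astype(np.float32)))
m=(px.sum(-1)<110); v,u=np.nonzero(m[292:322,306:326]); g=P[292:322,306:326][v,u]; g=g[g[:,2]>40]
print('grip',len(g),g.mean(0),g.min(0),g.max(0)); c,_,vt=0,0,np.linalg.svd(g-g.mean(0))[2]; print(vt[0])
s=cv2.resize(im['pixels'][180:325,260:480,::-1],None,fx=3.6,fy=3.6,interpolation=cv2.INTER_CUBIC); cv2.imwrite('pics/c1.png',s)
```

```text
bench 0.7265400089758032 0.43507821182026873
[[ 5. -2.  3.  3.  0. -6.  0.  1. -2.]
 [-1. -1. 37. 49. 56. 56.  2. -2. -2.]
 [-3. 19. 47. 57. 74. 70. 57. -2. -0.]
 [ 4. 31. 52. 65. 73. 74. 55. -1.  1.]
 [ 5. 18. 55. 57. 71. 71. 54. -6.  5.]
 [-2. -2. 16. 49. 48. 48. -1. -2. -4.]
 [ 0.  3. -1. -1.  7.  1.  1. -0.  2.]]
bottle top 71 mean [ 527.  -222.6   72.1] min [ 514.2 -234.6   60. ] max [ 538.  -211.8   79.3]
bottle 188 mean [ 526.7 -220.6   59.1] min [ 509.6 -241.9   35.3] max [ 543.4 -205.6   79.3]
blue 194 mean [ 579.5 -284.9   58.6] min [ 563.1 -308.3   30. ] max [ 597.1 -271.1   79.7]
red 194 mean [ 443.7 -235.1   58.6] min [ 425.9 -256.1   30.9] max [ 459.5 -220.8   79.9]
beaker 376 mean [ 695.3 -206.5   38.7] min [ 667.1 -229.8   20. ] max [ 718.7 -178.1   68.5]
vise top 1340 mean [585.1  65.8  80.1] min [464.2  27.4  70.1] max [703.2 106.1  89.2]
((583.7445068359375, 67.2138671875), (72.83772277832031, 237.29275512695312), 88.01520538330078)
vise base 1560 mean [591.5  62.8  12.2] min [449.5 -11.    5. ] max [735.2 138.4  29.8]
((592.5333862304688, 62.80900955200195), (284.8434143066406, 147.7865753173828), 0.7681992053985596)
grip 54 [438.35932397  43.01544262  80.40359637] [415.06390741  36.61561908  73.06395311] [462.17567206  50.85944193  86.72463726]
[-0.99808657  0.05117358 -0.0347054 ]
```

View pics/c1.png

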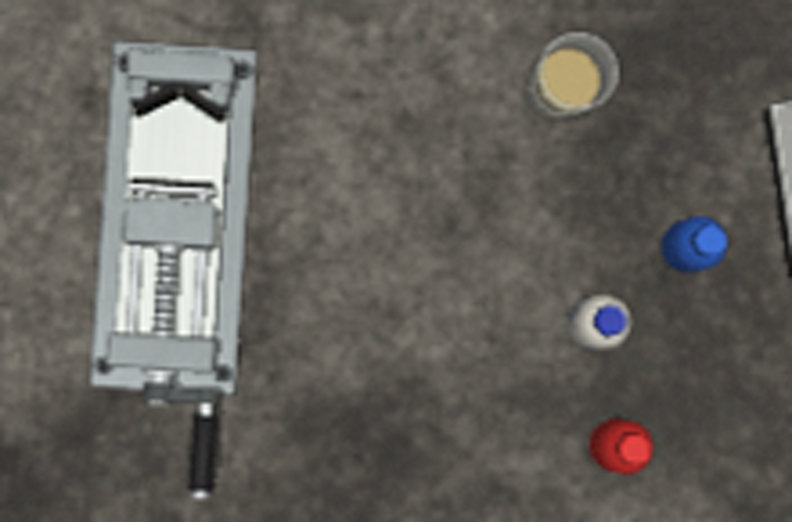

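The crop confirms a white body with a blue cap at crop (602,321), with the blue and red look-alikes beside it. The crank grip lies on the vise's -y side, so the crank is near π/2. Next I refine the vise pose.

Run:
```python
from h import *
im=dict(np.load('pics/top0.npz')); P=cloud(im); px=im['pixels'].astype(int)
Z=cv2.medianBlur(P[...,2].astype(np.float32),3)
def big(lo,hi,k=3):
    m=np.zeros(Z.shape,np.uint8); m[180:300,275:345]=((Z>lo)&(Z<hi))[180:300,275:345]
    m=cv2.morphologyEx(m,cv2.MORPH_OPEN,np.ones((k,k),np.uint8)); n,l,s,c=cv2.connectedComponentsWithStats(m)
    return l==1+s[1:,4].argmax()
m=big(7,100); s=P[m]; print('all',cv2.minAreaRect(s[:,:2].astype(np.float32)),len(s))
# low base edge only
# heights along slices
for r in (195,200,205,215,225,235,243,250,260,275,281,286,289): print(r,Z[r,284:336:2].round(0).astype(int))
f=(Z>74)&(Z<92)
for n,(a,b) in dict(V=(192,215),jaw=(232,250),frame=(272,288)).items():
    mm=np.zeros_like(f);mm[a:b,280:336]=f[a:b,280:336]; q=P[mm]; print(n,len(q),cv2.minAreaRect(q[:,:2].astype(np.float32)),np.percentile(q,[3,97],axis=0).round(1).tolist(),q.mean(0).round(1))
```

```text
all ((585.2467041015625, 66.74063110351562), (101.84876251220703, 263.1031799316406), 87.28578186035156) 3956
195 [ 0  1 -1 -2 13 16 80 81 81 80 80 81 81 81 80 82 80 78 78 78 22 12 12 12
  1  1]
200 [-1  2 -1  0 15 15 75 79 81 81 82 81 80 81 82 80 80 79 79 81 79 16 19 14
  1 -1]
205 [ 1 -1 -1  2 12 13 79 80 78 76 80 78 77 71 81 80 55 56 81 81 19 14 10 10
  2  2]
215 [-1  0  1  9 14 12 12 36 36 37 36 36 36 37 38 37 36 35 36 33 13 13 10  7
  1  1]
225 [ 0  0  0 13 13 13 36 36 34 36 35 36 36 36 36 38 36 36 36 35 13 11  9  3
  2  1]
235 [ 1  1  4 11 10 12 77 81 81 79 74 78 81 78 45 65 70 67 40 15 13 13 13  1
  1  0]
243 [ 1  0  9 14 12 15 80 80 80 80 80 82 80 79 82 80 81 81 37 15 12 13 12  2
  0  2]
250 [ 2  1  8 14 12 34 39 51 36 34 74 77 79 40 38 38 51 37 31 12 12 12  0  0
  0  0]
260 [ 1  2 14 14 15 35 48 48 37 37 78 78 75 38 36 47 49 40 31 13 13 11  2 -1
 -1  1]
275 [ 0 12 15 81 83 83 82 84 84 82 81 81 82 84 82 82 81 80 12 14 12  9  0  3
  0  1]
281 [ 1 13 17 19 80 80 80 80 78 84 83 82 82 82 83 83 81 82 20 19 14  4  0 -1
  1  1]
286 [ 2 10 14 14 12 12 11 14 19 77 80 78 14 13 11 11 13 12 14 16 13  4  2  2
  1  0]
289 [ 0  1  1  1  1  1  1  0 74 80 82 81 79 80 79 80 81 80 16  9  7  3  3  1
  0 -1]
V 377 ((681.8781127929688, 61.07911682128906), (67.3439712524414, 40.50780487060547), 87.48004150390625) [[665.1, 29.7, 73.0], [700.7, 93.2, 84.9]] [684.9  61.2  79.6]
jaw 347 ((551.23291015625, 59.832977294921875), (125.04790496826172, 60.71734619140625), 8.99286937713623) [[572.5, 38.3, 74.4], [610.3, 92.9, 85.4]] [588.9  65.5  91.7]
frame 328 ((498.5023193359375, 63.0224609375), (35.93873596191406, 85.77919006347656), 0.7370691895484924) [[482.8, 39.6, 74.1], [515.4, 103.2, 87.1]] [501.3  72.   84.8]
```

Run:
```python
from h import *
im=dict(np.load('pics/top0.npz')); P=cloud(im)
Z=cv2.medianBlur(P[...,2].astype(np.float32),3)
M=R.from_rotvec(im['attitude']).as_matrix()
def at(u,v,z):
    d=M@np.array([(u-im['cx'])/im['fx'],(v-im['cy'])/im['fy'],1]); return im['eye']+d*(z-im['eye'][2])/d[2]
L=[];Rr=[]
for v in range(198,284):
    c=np.nonzero(Z[v,275:345]>6.5)[0]+275
    L.append(at(c[0]-.5,v,12)); Rr.append(at(c[-1]+.5,v,12))
L=np.array(L);Rr=np.array(Rr)
def rl(A,i):
    p=np.polyfit(A[:,i],A[:,1-i],1)
    for _ in range(3):
        e=abs(np.polyval(p,A[:,i])-A[:,1-i]); k=e<2; p=np.polyfit(A[k,i],A[k,1-i],1)
    return p,k.sum()
pl,pr=rl(L,0),rl(Rr,0);print(pl,pr)
T=[];B=[]
for u in range(294,328):
    c=np.nonzero(Z[180:300,u]>6.5)[0]+180; T.append(at(u,c[0]-.5,12)); 
for u in list(range(289,298))+list(range(320,325)):
    c=np.nonzero(Z[180:310,u]>6.5)[0]+180; B.append(at(u,c[-1]+.5,12))
pt,pb=rl(np.array(T),1),rl(np.array(B),1);print(pt,pb)
s=(pl[0][0]+pr[0][0])/2
o=np.array([590,66.])
for _ in range(5):
    y=(np.polyval(pl[0],o[0])+np.polyval(pr[0],o[0]))/2; x=(np.polyval(pt[0],o[1])+np.polyval(pb[0],o[1]))/2; o=np.array([x,y])
yaw=np.arctan(s);ex=np.array([np.cos(yaw),np.sin(yaw)]);ey=np.array([-ex[1],ex[0]])
print('origin',o,'yaw',yaw,'len',np.polyval(pt[0],o[1])-np.polyval(pb[0],o[1]),'wid',np.polyval(pl[0],o[0])-np.polyval(pr[0],o[0]))
print('axis pt',o-137*ex)
def loc(name,mask):
    q=P[mask]; l=np.c_[(q[:,:2]-o)@ex,(q[:,:2]-o)@ey,q[:,2]]; print(name,len(l),np.percentile(l,[1,5,50,95,99],axis=0).round(1).tolist(),l[:,2].mean())
px=im['pixels'].astype(int)
mk=np.zeros(Z.shape,bool); mk[292:322,306:326]=True
loc('grip dark',mk&(px.sum(-1)<110)&(P[...,2]>40)); loc('grip z',mk&(P[...,2]>40))
A=np.zeros(Z.shape,bool)
for n,(a,b) in dict(V=(190,218),jaw=(228,250),frame=(270,287),arm=(287,292)).items():
    mm=A.copy();mm[a:b,280:336]=True; loc(n,mm&(Z>65))
# bed region: local x-range with z 30..40 ahead of jaw
mm=A.copy();mm[205:240,296:322]=True; loc('bed',mm&(Z>30)&(Z<41))
```

```text
(array([-5.54114887e-02,  1.49018412e+02]), np.int64(86)) (array([-0.05681192, 49.90810541]), np.int64(86))
(array([4.57732159e-02, 7.13635210e+02]), np.int64(34)) (array([1.04555664e-01, 4.68122933e+02]), np.int64(10))
origin [595.84214484  66.02954719] yaw -0.056052924229107765 len 241.63089856223422 wid 99.94474096246373
axis pt [459.05731072  73.70477716]
grip dark 54 [[-179.1, -37.9, 73.1], [-177.6, -37.4, 75.8], [-156.7, -34.6, 80.6], [-134.3, -24.7, 84.3], [-133.0, -24.2, 85.7]] 80.40359637266981
grip z 168 [[-183.7, -51.6, 73.3], [-180.7, -39.4, 75.2], [-155.5, -32.1, 80.7], [-127.4, -24.9, 86.2], [-98.9, -23.9, 1404.8]] 120.03875549919262
V 413 [[67.6, -33.3, 53.2], [70.5, -30.5, 67.8], [88.5, 0.3, 79.7], [104.0, 30.7, 84.1], [105.5, 33.1, 86.3]] 78.5501991576181
jaw 454 [[-25.8, -29.5, 38.7], [-22.0, -26.3, 66.6], [-3.1, -0.5, 79.8], [18.6, 25.7, 84.6], [20.7, 28.5, 86.5]] 86.857399115773
frame 330 [[-113.1, -33.9, 20.6], [-108.5, -29.8, 75.2], [-93.4, 0.4, 81.9], [-80.4, 31.3, 86.9], [-75.6, 34.4, 88.5]] 84.65470319410355
arm 82 [[-125.0, -36.3, 73.2], [-124.6, -33.6, 75.7], [-119.9, -11.0, 80.0], [-115.5, 6.9, 88.0], [-115.1, 9.3, 88.7]] 80.3156549286286
bed 521 [[3.6, -31.9, 30.4], [25.3, -28.7, 32.0], [48.1, 0.2, 36.6], [72.6, 29.1, 41.5], [77.3, 32.1, 51.5]] 49.70128403291455
```

The base fit gives 241.6 x 99.9 mm against the nominal 240 x 100, with yaw -0.056 rad. The grip middle sits at -156 mm from the base centre, so the vise origin is about 20 mm toward the crank from there. Next I work out the turn needed to line the tool's y up with the vise's y.

```bash
cat >> h.py <<'E'
C=np.array([595.8,66.0]); YAW=-0.056
EX=np.array([np.cos(YAW),np.sin(YAW),0]); EY=np.array([-EX[1],EX[0],0])
def vis(x,y,z): return np.r_[C,0]+x*EX+y*EY+np.array([0,0,z])   # from base centre
def go(t):
    o=get_obs(); M=R.from_rotvec(o['orientation']).as_matrix()
    print('t',o['t'],'pos',o['ee_pos'].round(1),'F',o['ft_force'].round(1),'w',round(o['width'],1))
    # desired: z down, y along +-EY
    best=None
    for s in (1,-1):
        D=np.stack([np.cross(s*EY,[0,0,-1]),s*EY,[0,0,-1]],1)
        r=R.from_matrix(M.T@D).as_rotvec(degrees=True)
        if best is None or np.linalg.norm(r)<np.linalg.norm(best[0]): best=(r,D,s)
    print('turn(tool,deg)',best[0].round(2),'s',best[2]); 
    d=np.array(t)-o['ee_pos']; print('shift cm, aligned axes',(best[1].T@d/10).round(2),' current axes',(M.T@d/10).round(2))
E
python3 - <<'E'
from h import *
im=dict(np.load('pics/top0.npz'));P=cloud(im);px=im['pixels'].astype(int)
# bottle centre: cap top (z>66) and body ring
s=P[255:285,412:442].reshape(-1,3); c=s[s[:,2]>66]; print('cap',len(c),c.mean(0)); print(cv2.minEnclosingCircle(s[s[:,2]>40][:,:2].astype(np.float32)))
print(get_obs()['qpos'])
go([527,-222,200])
E
```

```text
cap 62 [ 526.63172163 -219.47619562   95.19155589]
((510.43109130859375, -110.93759155273438), 132.01075744628906)
[ 1.13298833e+00  4.23768789e-01  1.63060404e+00 -3.04885335e-05
  1.08861229e+00 -1.90133775e-02]
t 0.1 pos [253.9 570.5 222. ] F [-0.2  0.  -0.4] w 88.1
turn(tool,deg) [-8.000e-02 -1.000e-02 -2.079e+01] s 1
shift cm, aligned axes [-31.7 -77.6   2.2]  current axes [-57.17 -61.3    2.28]
```

>>> play_rows(
  plan="8.5 0 0 0 0 0 -10.4; 8.5 0 0 0 0 0 -10.4; 8.5 -2.26 -5.54 0 0 0 0; 8.5 -2.26 -5.54 0 0 0 0; 8.5 -2.26 -5.54 0 0 0 0; 8.5 -2.26 -5.54 0 0 0 0; 8.5 -2.26 -5.54 0 0 0 0; 8.5 -2.26 -5.54 0 0 0 0; 8.5 -2.26 -5.54 0 0 0 0; 8.5 -2.26 -5.54 0 0 0 0; 8.5 -2.26 -5.54 0 0 0 0; 8.5 -2.26 -5.54 0 0 0 0; 8.5 -2.26 -5.54 0 0 0 0; 8.5 -2.26 -5.54 0 0 0 0; 8.5 -2.26 -5.54 0 0 0 0; 8.5 -2.26 -5.54 0 0 0 0; 8.5 0 0 0 0 0 0; 8.5 0 0 0 0 0 0",
)

```text
t: 2.35
ee_pos: [526.0, -220.7, 222.0]
orientation: [-0.089, -3.139, -0.001]
ft_force: [-1.1, 0.5, 0.2]
width: 84.9
```

Run:
```python
from h import *
go([527,-222,47])
im=snap('wrist','w1'); P=cloud(im); print(im['eye'],im['attitude'])
m=(P[...,2]>15)&(P[...,2]<85)&(abs(P[...,0]-527)<40)&(abs(P[...,1]+221)<40)
q=P[m]; print(len(q),q.mean(0))
for lo,hi in((15,35),(35,52),(55,66),(68,80)):
    a=q[(q[:,2]>lo)&(q[:,2]<hi)]
    if len(a)>20: print(lo,len(a),np.percentile(a[:,:2],[2,50,98],axis=0).round(1).tolist())
```

```text
t 2.35 pos [ 526.  -220.7  222. ] F [-1.1  0.5  0.2] w 84.9
turn(tool,deg) [ 0.05 -0.09 -0.03] s 1
shift cm, aligned axes [-0.1  -0.12 17.5 ]  current axes [-0.13 -0.14 17.5 ]
[ 461.5861828  -216.18182742  384.41960654] [2.14686528 2.02985116 0.25023595]
1192 [ 523.30426132 -221.84205274   58.0524589 ]
15 79 [[509.8, -237.1], [511.5, -220.1], [520.7, -205.9]]
35 326 [[510.0, -239.1], [517.4, -221.5], [544.3, -205.4]]
55 259 [[514.0, -235.5], [520.4, -221.3], [537.3, -209.5]]
68 410 [[518.3, -231.4], [527.0, -222.2], [536.5, -213.2]]
```

View pics/w1.png

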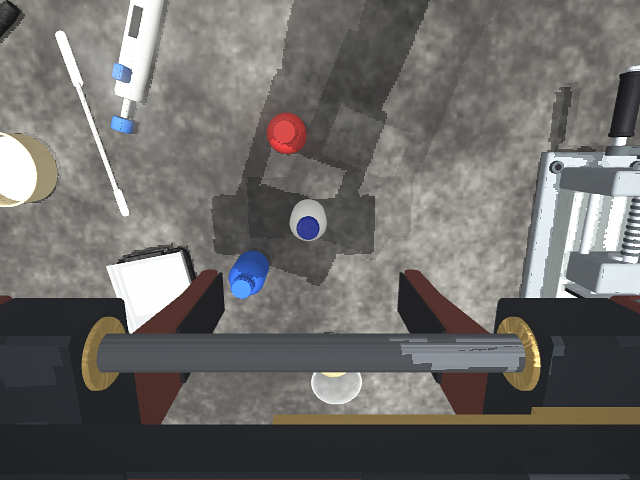

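The wrist view shows the white bottle at (308,222), clear of red (287,133) and blue (248,274). It measures (527.3,-222.2), which agrees with the top camera.

>>> play_rows(
  plan="8.5 -0.13 -0.13 4 0 0 0; 8.5 0 0 4 0 0 0; 8.5 0 0 4 0 0 0; 8.5 0 0 3 0 0 0; 8.5 0 0 1.7 0 0 0; 8.5 0 0 1 0 0 0; 8.5 0 0 0 0 0 0; 2.5 0 0 0 0 0 0; 2.5 0 0 0 0 0 0; 2.5 0 0 0 0 0 0; 2.5 0 0 0 0 0 0; 2.5 0 0 0 0 0 0; 2.5 0 0 0 0 0 0; 2.5 0 0 0 0 0 0; 2.5 0 0 0 0 0 0",
)

```text
t: 4.28
ee_pos: [528.0, -222.4, 45.7]
orientation: [-0.088, -3.14, -0.0]
ft_force: [0.4, -0.1, 0.4]
width: 35.6
```

Run:
```python
from h import *
go(vis(63-6,0,170))
im=dict(np.load('pics/top0.npz'));M=R.from_rotvec(im['attitude']).as_matrix()
def at(u,v,z):
    d=M@np.array([(u-im['cx'])/im['fx'],(v-im['cy'])/im['fy'],1]); return im['eye']+d*(z-im['eye'][2])/d[2]
for n,(a,b) in dict(apex=(181,97),l=(133,110),r=(225,119),faceL=(130,181),faceR=(215,185),slabL=(130,190),jawfrontL=(127,198)).items():
    p=at(260+(a+.5)/3.6-.5,180+(b+.5)/3.6-.5,82)-np.r_[C,0]; print(n,(p@EX).round(1),(p@EY).round(1))
```

```text
t 4.275 pos [ 528.  -222.4   45.7] F [ 0.4 -0.1  0.4] w 35.6
turn(tool,deg) [ 0.   -0.    0.01] s 1
shift cm, aligned axes [-10.85  29.18 -12.43]  current axes [-10.86  29.18 -12.43]
apex 74.9 -1.2
l 64.2 29.7
r 62.2 -31.1
faceL 17.4 28.4
faceR 18.4 -27.4
slabL 11.5 28.0
jawfrontL 6.1 29.6
```

The bottle is held, with an opening of 35.6 mm. Next I lift it and stop short of the vise for a wrist view of the V jaw.

>>> play_rows(
  plan="2.5 0 0 -2 0 0 0; 2.5 0 0 -4 0 0 0; 2.5 0 0 -5.5 0 0 0; 2.5 0 0 -6 0 0 0; 2.5 -2.5 3 0 0 0 0; 2.5 -3 5 0 0 0 0; 2.5 -3 5 0 0 0 0; 2.5 -2.35 4 0 0 0 0; 2.5 0 1 0 0 0 0; 2.5 0 0 0 0 0 0; 2.5 0 0 0 0 0 0",
)

```text
t: 5.65
ee_pos: [645.7, -49.8, 221.1]
orientation: [-0.089, -3.14, 0.0]
ft_force: [-0.5, -0.1, -0.8]
width: 35.2
```

Run:
```python
from h import *
go(vis(57,0,170))
im=snap('wrist','w2'); P=cloud(im); L=P-np.r_[C,0]; X=L@EX;Y=L@EY;Z=L[...,2]
m=(abs(Y)<36)&(X>40)&(X<112)&(Z>76)&(Z<90)
for y in range(-32,33,4):
    k=m&(abs(Y-y)<1.5); 
    if k.sum()>5: print(y,k.sum(),np.percentile(X[k],[2,50,98]).round(1),np.median(Z[k]).round(1))
k=(abs(Y)<25)&(X>-40)&(X<45)
for x in range(-30,46,3):
    a=k&(abs(X-x)<1.5); 
    if a.sum()>5: print(x,a.sum(),np.percentile(Z[a],[10,50,90]).round(1))
```

```text
t 5.65 pos [645.7 -49.8 221.1] F [-0.5 -0.1 -0.8] w 35.2
turn(tool,deg) [-0.02 -0.01 -0.04] s 1
shift cm, aligned axes [-0.07 11.29  5.11]  current axes [-0.07 11.29  5.11]
-32 103 [ 75.3  93.2 105.4] 79.0
-28 146 [ 66.4  86.5 105.1] 79.8
-24 145 [ 67.7  85.8 105.2] 79.9
-20 122 [ 69.7  89.1 104.8] 79.9
-16 98 [ 71.6  92.  105.3] 80.0
-12 96 [ 74.4  91.7 105.4] 80.1
-8 95 [ 76.3  91.6 105.3] 80.1
-4 99 [ 78.8  92.8 105.3] 80.1
0 78 [ 81.1  94.  105.4] 80.1
4 100 [ 79.9  91.8 105.4] 80.1
8 101 [ 77.6  90.9 105.3] 80.0
12 106 [ 75.5  90.  104.8] 80.0
16 112 [ 73.2  90.9 105.2] 80.0
20 96 [ 70.7  90.7 105.1] 80.0
24 152 [ 68.8  85.2 104.3] 79.8
28 142 [ 66.5  86.8 104.4] 79.9
32 128 [ 67.7  88.1 105.3] 79.9
-30 222 [35.6 48.3 78. ]
-27 191 [35.7 48.9 78.3]
-24 207 [36.3 50.4 77.7]
-21 168 [72.1 79.  80.1]
-18 246 [79.2 80.3 81.3]
-15 184 [79.5 80.4 81.3]
-12 243 [79.5 80.4 81.2]
-9 241 [79.4 80.3 81.3]
-6 242 [79.3 80.3 81.2]
-3 180 [79.4 80.2 81.2]
0 240 [79.3 80.2 81.3]
3 240 [79.3 80.3 81.3]
6 180 [79.2 80.2 81. ]
9 139 [66.5 78.  79.9]
12 158 [35.6 37.1 67.1]
15 369 [36.8 77.  79.3]
18 234 [77.3 78.4 79.4]
21 119 [77.3 78.2 79.2]
24 19 [35.5 36.  36.4]
27 153 [35.3 36.3 37.2]
30 156 [35.1 36.2 37.3]
33 154 [35.5 36.3 37.3]
36 155 [35.2 36.3 37.4]
39 154 [35.3 36.3 37.3]
42 158 [35.3 36.3 37.4]
45 90 [35.5 36.3 37. ]
```

View pics/w2.png

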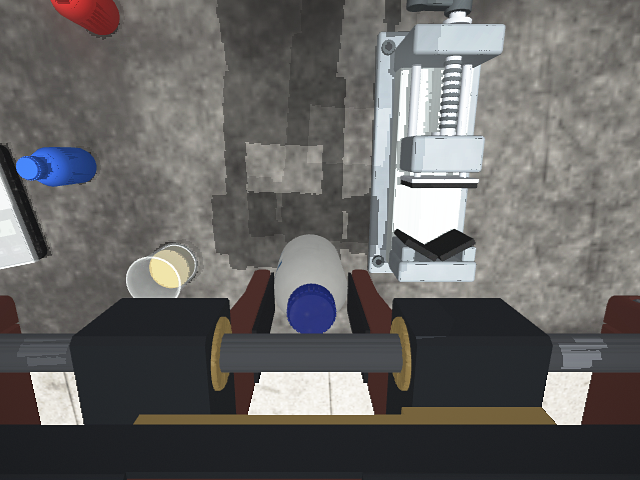

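The wrist view shows the held bottle upright at (310,290), the V jaw at (435,243) and the plate at (440,182). The V apex is 82 mm from the base centre and the seat is at 61.3. The plate face is at about 22.5, so the crank is near 1.65 rad, matching the grip's position. I'll set the bottle about 7 mm short of the seat.

Run:
```python
from h import *
go(vis(55,0.5,82))
```

```text
t 5.7 pos [645.8 -50.  221.1] F [-1.  -0.9 -0.3] w 35.4
turn(tool,deg) [-0.02 -0.   -0.07] s 1
shift cm, aligned axes [ 0.14 11.36 13.91]  current axes [ 0.15 11.36 13.9 ]
```

>>> play_rows(
  plan="2.5 0.15 2 0 0 0 0; 2.5 0 4 0 0 0 0; 2.5 0 3.5 0 0 0 0; 2.5 0 1.86 0 0 0 0; 2.5 0 0 2 0 0 0; 2.5 0 0 4 0 0 0; 2.5 0 0 4 0 0 0; 2.5 0 0 2 0 0 0; 2.5 0 0 1 0 0 0; 2.5 0 0 0.5 0 0 0; 2.5 0 0 0.3 0 0 0; 2.5 0 0 0 0 0 0; 2.5 0 0 0 0 0 0",
)

```text
t: 7.32
ee_pos: [651.7, 64.8, 83.4]
orientation: [0.087, 3.139, 0.0]
ft_force: [0.8, -0.1, -0.1]
width: 34.9
```

Run:
```python
from h import *
go(vis(55,0.5,82))
```

```text
t 7.325 pos [651.7  64.8  83.4] F [ 0.8 -0.1 -0.1] w 34.9
turn(tool,deg) [0.01 0.07 0.02] s 1
shift cm, aligned axes [ 0.08 -0.15  0.14]  current axes [ 0.08 -0.15  0.14]
```

>>> play_rows(
  plan="2.5 0.08 -0.12 0 0 0 0; 2.5 0 0 0.1 0 0 0; 2.5 0 0 0.05 0 0 0; 2.5 0 0 0 0 0 0; 2.5 0 0 0 0 0 0",
)

```text
t: 7.95
ee_pos: [650.6, 63.5, 81.6]
orientation: [0.088, 3.14, -0.0]
ft_force: [-1.3, -0.7, 5.3]
width: 35.4
```

Contact with the bed reads 5 N. I'll release, then rise.

>>> play_rows(
  plan="4.2 0 0 0 0 0 0; 5 0 0 0 0 0 0; 5.5 0 0 0 0 0 0; 5.5 0 0 0 0 0 0; 5.5 0 0 0 0 0 0; 5.5 0 0 -2 0 0 0; 5.5 0 0 -4 0 0 0; 5.5 0 0 -5 0 0 0; 5.5 3 0 0 0 0 0; 5.5 5 0 0 0 0 0; 5.5 5 0 0 0 0 0; 5.5 0 0 0 0 0 0; 5.5 0 0 0 0 0 0",
)

```text
t: 9.57
ee_pos: [522.1, 71.0, 192.7]
orientation: [0.087, 3.137, 0.001]
ft_force: [0.7, -0.3, -0.2]
width: 54.9
```

Run:
```python
from h import *
go(vis(-156,-31,140))
im=snap('side','s2'); wi=snap('top','t2')
P=cloud(wi); L=P-np.r_[C,0]; X=L@EX;Y=L@EY;Z=L[...,2]
k=(abs(X-54)<30)&(abs(Y)<30)&(Z>98); print('cap',k.sum(),X[k].mean(),Y[k].mean(),Z[k].mean())
k=(X>-185)&(X<-135)&(abs(Y)<50)&(Z>35)&(Z<130); print('grip',k.sum(),np.percentile(X[k],[2,98]),np.percentile(Y[k],[2,50,98]),np.percentile(Z[k],[5,50,95]))
a=im['pixels'][200:340,240:420,::-1]; b=wi['pixels'][185:325,260:370,::-1]
f=lambda q:cv2.resize(q,(int(q.shape[1]*400/140),400),interpolation=cv2.INTER_CUBIC)
o=np.hstack([f(a),f(b)]); o=o[:,:800]; cv2.imwrite('pics/c2.png',o)
```

```text
t 9.575 pos [522.1  71.  192.7] F [ 0.7 -0.3 -0.2] w 54.9
turn(tool,deg) [0.03 0.19 0.02] s 1
shift cm, aligned axes [ 8.22 -3.19  5.27]  current axes [ 8.24 -3.19  5.24]
cap 69 53.46721214116744 -1.3730485276051085 108.91929634232702
grip 135 [-181.21274064 -136.81897295] [-39.44834203 -32.02519216 -23.94969793] [75.13286553 81.19634102 86.07600492]
```

View pics/c2.png

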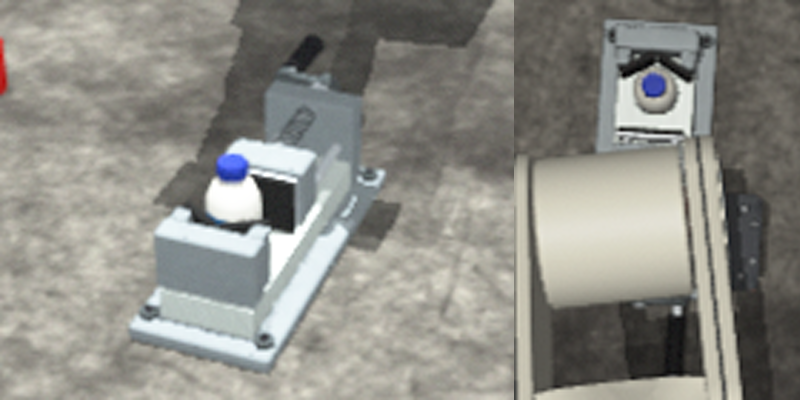

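The crop shows the bottle upright on the bed between the jaws, at (235,190) in the side half. Its cap is at 53.5 mm, about 8 mm short of the seat. Next is the crank.

>>> play_rows(
  plan="5.5 2.2 -1.2 0 0 0 0; 5.5 3 -1 0 0 0 0; 5.5 3 -1 0 0 0 0; 5.5 0 0 0 0 0 0; 5.5 0 0 0 0 0 0",
)

```text
t: 10.3
ee_pos: [438.9, 43.6, 191.7]
orientation: [0.088, 3.138, 0.0]
ft_force: [-0.7, 0.4, -0.4]
width: 55.0
```

Run:
```python
from h import *
im=snap('wrist','w3'); P=cloud(im); L=P-np.r_[C,0]; X=L@EX;Y=L@EY;Z=L[...,2]; px=im['pixels'].astype(int)
k=(X>-180)&(X<-134)&(Y>-60)&(Y<10)&(Z>40)&(Z<100)
print(k.sum(),np.percentile(X[k],[2,50,98]).round(1))
for x in range(-178,-120,6):
    a=k&(abs(X-x)<3)
    if a.sum()>15: print(x,a.sum(),'y',np.percentile(Y[a],[3,50,97]).round(1),'z',np.percentile(Z[a],[50,90,98]).round(1))
a=k&(X<-138)
def f(p): return np.hypot(Y[a]-p[0],Z[a]-p[1])-8
from scipy.optimize import least_squares
r=least_squares(f,[-32,72],loss='soft_l1'); print('bar axis',r.x,np.median(abs(r.fun)), 'theta',np.arctan2(-r.x[0],r.x[1]-72))
go(vis(-156.5,r.x[0],r.x[1]-19))
```

```text
1147 [-179.4 -157.8 -135. ]
-178 144 y [-37.5 -30.1 -22.6] z [81.3 82.9 83.6]
-172 147 y [-37.6 -29.7 -22.6] z [81.1 82.5 83.4]
-166 152 y [-37.6 -30.1 -22.5] z [81.  82.5 83.1]
-160 148 y [-37.6 -30.4 -22.5] z [81.1 82.5 83. ]
-154 149 y [-37.7 -30.4 -22.4] z [81.1 82.4 83. ]
-148 141 y [-37.7 -29.7 -22.4] z [81.1 82.4 83.3]
-142 146 y [-37.7 -29.6 -22.3] z [81.  82.4 82.9]
-136 120 y [-37.8 -30.4 -22.3] z [80.9 82.3 83.2]
bar axis [-30.00297854  74.23873291] 0.36239034658123837 theta 1.4963173258042077
t 10.35 pos [438.9  43.7 191.6] F [0.8 0.1 0.5] w 55.3
turn(tool,deg) [0.01 0.1  0.01] s 1
shift cm, aligned axes [ 0.11  0.11 13.63]  current axes [ 0.14  0.11 13.63]
```

The bar fit gives y -30.0 and z 74.2, so the crank is at about 1.50 rad. I'll descend and grip it.

>>> play_rows(
  plan="5.5 0.12 0.11 3 0 0 0; 5.5 0 0 4 0 0 0; 5.5 0 0 3.5 0 0 0; 5.5 0 0 2 0 0 0; 5.5 0 0 1.1 0 0 0; 5.5 0 0 0 0 0 0; 5.5 0 0 0 0 0 0; 3 0 0 0 0 0 0; 2 0 0 0 0 0 0; 1 0 0 0 0 0 0; 1 0 0 0 0 0 0; 1 0 0 0 0 0 0; 1 0 0 0 0 0 0; 1 0 0 0 0 0 0; 1 0 0 0 0 0 0",
)

```text
t: 12.22
ee_pos: [435.7, 44.0, 55.2]
orientation: [-0.087, -3.14, 0.001]
ft_force: [0.1, -5.5, 1.7]
width: 15.2
```

Run:
```python
from h import *
o=get_obs(); p=o['ee_pos']-np.r_[C,0]; print('local',(p@EX).round(1),(p@EY).round(1),p[2].round(1),o['ft_force'],o['moment'])
go(vis(-156.5,-30,55))
# circle rows: from theta0, steps of 15deg; tool y=+EY, tool z down
t0=1.5; st=np.radians(15)
for i in range(24):
    a,b=t0+i*st,t0+(i+1)*st
    print('1 0 %.2f %.2f 0 0 0;'%(-3.2*(np.sin(b)-np.sin(a)),-3.2*(np.cos(b)-np.cos(a))),end=' ')
```

```text
local -158.6 -30.9 55.2 [ 0.0708502  -5.48655033  1.68340025] [-0.97469958 -0.01126258  0.0171072 ]
t 12.225 pos [435.7  44.   55.2] F [ 0.1 -5.5  1.7] w 15.2
turn(tool,deg) [-0.05 -0.01  0.04] s 1
shift cm, aligned axes [-0.21  0.09  0.02]  current axes [-0.21  0.09  0.02]
1 0 0.05 0.83 0 0 0; 1 0 0.26 0.79 0 0 0; 1 0 0.46 0.70 0 0 0; 1 0 0.63 0.55 0 0 0; 1 0 0.75 0.37 0 0 0; 1 0 0.82 0.17 0 0 0; 1 0 0.83 -0.05 0 0 0; 1 0 0.79 -0.26 0 0 0; 1 0 0.70 -0.46 0 0 0; 1 0 0.55 -0.63 0 0 0; 1 0 0.37 -0.75 0 0 0; 1 0 0.17 -0.82 0 0 0; 1 0 -0.05 -0.83 0 0 0; 1 0 -0.26 -0.79 0 0 0; 1 0 -0.46 -0.70 0 0 0; 1 0 -0.63 -0.55 0 0 0; 1 0 -0.75 -0.37 0 0 0; 1 0 -0.82 -0.17 0 0 0; 1 0 -0.83 0.05 0 0 0; 1 0 -0.79 0.26 0 0 0; 1 0 -0.70 0.46 0 0 0; 1 0 -0.55 0.63 0 0 0; 1 0 -0.37 0.75 0 0 0; 1 0 -0.17 0.82 0 0 0;
```

>>> play_rows(
  plan="1 0 0.02 0.83 0 0 0; 1 0 0.26 0.79 0 0 0; 1 0 0.46 0.70 0 0 0; 1 0 0.63 0.55 0 0 0; 1 0 0.75 0.37 0 0 0; 1 0 0.82 0.17 0 0 0; 1 0 0 0 0 0 0; 1 0 0 0 0 0 0",
)

```text
t: 13.22
ee_pos: [437.5, 74.6, 21.1]
orientation: [0.087, 3.14, 0.001]
ft_force: [0.1, 3.0, 0.6]
width: 15.2
```

```bash
cat > c.py <<'E'
from h import *
o=get_obs(); p=o['ee_pos']-np.r_[C,0]; print(o['t'],'local',(p@EX).round(1),(p@EY).round(1),p[2].round(1),'F',o['ft_force'].round(1),'w',o['width'],'theta',np.arctan2(-(p@EY-1.5),p[2]+19-72))
E
python3 c.py
```

```text
13.225 local -158.5 -0.3 21.1 F [0.1 3.  0.6] w 15.23108811876686 theta 3.0851668553489113
```

The crank follows with low forces. I'll finish this turn.

>>> play_rows(
  plan="1 0 0.83 -0.05 0 0 0; 1 0 0.79 -0.26 0 0 0; 1 0 0.70 -0.46 0 0 0; 1 0 0.55 -0.63 0 0 0; 1 0 0.37 -0.75 0 0 0; 1 0 0.17 -0.82 0 0 0; 1 0 -0.05 -0.83 0 0 0; 1 0 -0.26 -0.79 0 0 0; 1 0 -0.46 -0.70 0 0 0; 1 0 -0.63 -0.55 0 0 0; 1 0 -0.75 -0.37 0 0 0; 1 0 -0.82 -0.17 0 0 0; 1 0 -0.83 0.05 0 0 0; 1 0 -0.79 0.26 0 0 0; 1 0 -0.70 0.46 0 0 0; 1 0 -0.55 0.63 0 0 0; 1 0 -0.37 0.75 0 0 0; 1 0 -0.17 0.82 0 0 0; 1 0 0 0 0 0 0",
)

```text
t: 15.6
ee_pos: [435.7, 44.0, 54.3]
orientation: [-0.087, -3.14, 0.001]
ft_force: [2.0, -5.6, -2.3]
width: 15.3
```

```bash
python3 c.py
python3 - <<'E'
from h import *
im=snap('side','s3'); a=im['pixels'][200:340,240:420,::-1]
cv2.imwrite('pics/c3.png',cv2.resize(a,None,fx=3.5,fy=3.5,interpolation=cv2.INTER_CUBIC))
E
```

```text
15.6 local -158.6 -31.0 54.3 F [ 2.  -5.6 -2.3] w 15.287948421612823 theta 1.5307101393865754
```

View pics/c3.png

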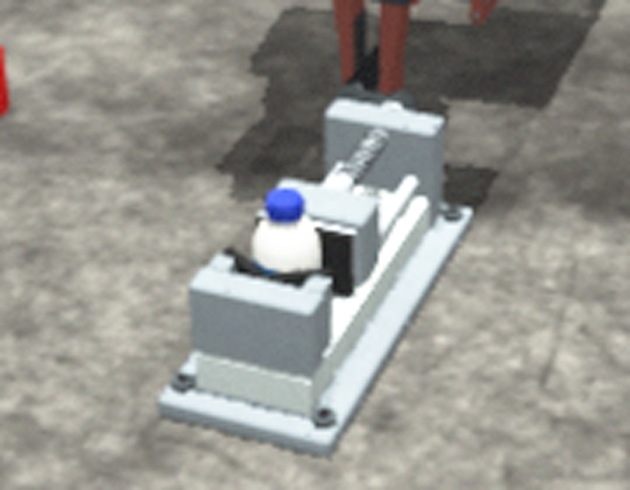

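The side view shows the sliding jaw advanced, with the bottle upright at (285,240) and not yet touched. One more turn.

>>> play_rows(
  plan="1 0 0.05 0.83 0 0 0; 1 0 0.26 0.79 0 0 0; 1 0 0.46 0.70 0 0 0; 1 0 0.63 0.55 0 0 0; 1 0 0.75 0.37 0 0 0; 1 0 0.82 0.17 0 0 0; 1 0 0.83 -0.05 0 0 0; 1 0 0.79 -0.26 0 0 0; 1 0 0.70 -0.46 0 0 0; 1 0 0.55 -0.63 0 0 0; 1 0 0.37 -0.75 0 0 0; 1 0 0.17 -0.82 0 0 0; 1 0 0 0 0 0 0",
)

```text
t: 17.27
ee_pos: [439.4, 107.9, 51.4]
orientation: [0.086, 3.14, -0.001]
ft_force: [1.6, -8.6, 1.4]
width: 15.1
```

```bash
python3 c.py
python3 - <<'E'
from h import *
im=snap('side','s4'); a=im['pixels'][200:340,240:420,::-1]
cv2.imwrite('pics/c4.png',cv2.resize(a,None,fx=3.5,fy=3.5,interpolation=cv2.INTER_CUBIC))
E
```

```text
17.275 local -158.5 33.0 51.4 F [ 1.6 -8.6  1.4] w 15.138229658595328 theta -1.6224304543822352
```

View pics/c4.png

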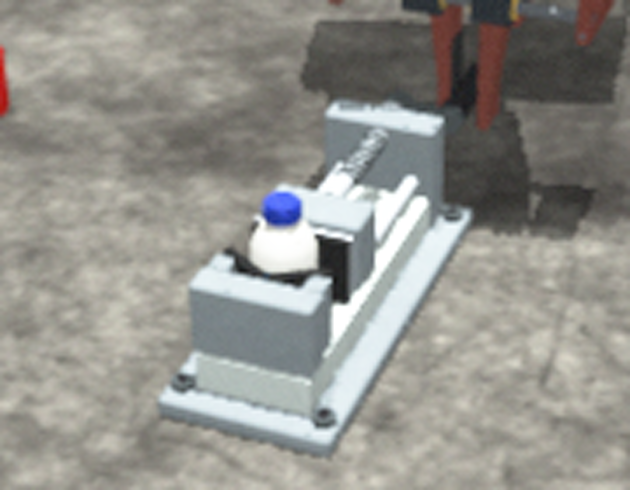

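The jaw has reached the bottle and is pushing it upright toward the V at (285,245). I'll do the last half turn plus 15°.

>>> play_rows(
  plan="1 0 -0.05 -0.83 0 0 0; 1 0 -0.26 -0.79 0 0 0; 1 0 -0.46 -0.70 0 0 0; 1 0 -0.63 -0.55 0 0 0; 1 0 -0.75 -0.37 0 0 0; 1 0 -0.82 -0.17 0 0 0; 1 0 -0.83 0.05 0 0 0; 1 0 -0.79 0.26 0 0 0; 1 0 -0.70 0.46 0 0 0; 1 0 -0.55 0.63 0 0 0; 1 0 -0.37 0.75 0 0 0; 1 0 -0.17 0.82 0 0 0; 1 0 0.05 0.83 0 0 0; 1 0 0 0 0 0 0; 1 0 0 0 0 0 0",
)

```text
t: 19.2
ee_pos: [435.7, 44.7, 46.4]
orientation: [-0.087, -3.14, 0.001]
ft_force: [2.5, -5.7, -3.7]
width: 15.3
```

```bash
python3 c.py
```

```text
19.2 local -158.6 -30.2 46.4 F [ 2.5 -5.7 -3.7] w 15.278241360241763 theta 1.7768591826210567
```

>>> play_rows(
  plan="2 0 0 0 0 0 0; 3.5 0 0 0 0 0 0; 5 0 0 0 0 0 0; 5 0 0 0 0 0 0; 5 0 0 0 0 0 0; 5 0 0 -2 0 0 0; 5 0 0 -4 0 0 0; 5 0 0 -5 0 0 0; 5 0 0 -4 0 0 0; 5 -4 -5 0 0 0 0; 5 -4 -5 0 0 0 0; 5 -4 -5 0 0 0 0; 5 -4 -2 0 0 0 0; 5 0 0 0 0 0 0; 5 0 0 0 0 0 0",
)

```text
t: 21.08
ee_pos: [582.2, -129.5, 196.2]
orientation: [-0.088, -3.138, -0.001]
ft_force: [-0.2, -0.1, 0.8]
width: 50.1
```

```bash
python3 c.py
python3 - <<'E'
from h import *
w=snap('wrist','w5'); t=snap('top','t5'); s=snap('side','s5')
for n,im in (('wrist',w),('top',t)):
    L=cloud(im)-np.r_[C,0]; X=L@EX;Y=L@EY;Z=L[...,2]
    k=(abs(X-60)<14)&(abs(Y)<14)&(Z>101)&(Z<116)
    if k.sum(): print(n,'cap',k.sum(),X[k].mean(),Y[k].mean(),np.percentile(Z[k],90))
    k=(X>-182)&(X<-136)&(abs(Y)<45)&(Z>40)&(Z<115)
    if k.sum(): print(n,'grip',np.percentile(Y[k],[2,50,98]).round(1),np.percentile(Z[k],[50,90]).round(1))
    for z0,z1,nm in((76,84,'top80'),):
        k=(abs(Y)>20)&(abs(Y)<26)&(X>-30)&(X<62)&(Z>60)&(Z<84)
        print(nm,np.percentile(X[k],[1,50,99]).round(1))
    k=(abs(abs(Y)-24)<3)&(X>20)&(X<66)
    for x in range(20,66,2):
        a=k&(abs(X-x)<1); 
        if a.sum()>3: print(x,np.median(Z[a]).round(0),end=' | ')
    print()
a=w['pixels'][:,:,::-1]; b=cv2.resize(s['pixels'][200:340,240:420,::-1],None,fx=2.2,fy=2.2)
a=cv2.resize(a,(400,300)); o=np.zeros((310,800,3),np.uint8); o[:300,:400]=a; o[:308,400:796]=b; cv2.imwrite('pics/c5.png',o)
E
```

```text
21.075 local -2.7 -196.0 196.2 F [-0.2 -0.1  0.8] w 50.05662751682775 theta 0.9434100015664827
wrist cap 278 54.12060806037329 1.1377352766256026 110.82735807885378
wrist grip [-37.6 -33.3 -23.5] [71.8 73.5]
top80 [ 2.9 20.6 41.9]
20 80.0 | 22 80.0 | 24 80.0 | 26 80.0 | 28 80.0 | 30 80.0 | 32 80.0 | 34 69.0 | 36 69.0 | 38 71.0 | 40 69.0 | 42 68.0 | 44 37.0 | 46 37.0 | 48 36.0 | 50 37.0 | 52 37.0 | 54 36.0 | 56 36.0 | 58 36.0 | 60 36.0 | 62 36.0 | 64 36.0 | 
top cap 61 59.539925964249285 -1.1404194384366049 112.86385203879445
top grip [-38.6 -31.1 -23.4] [72.4 76.4]
top80 [ 2.5 20.5 41.7]
24 81.0 | 28 81.0 | 30 81.0 | 34 76.0 | 36 80.0 | 38 82.0 | 48 36.0 | 50 37.0 | 54 36.0 | 56 37.0 | 60 33.0 | 62 35.0 | 64 34.0 |
```

View pics/c5.png

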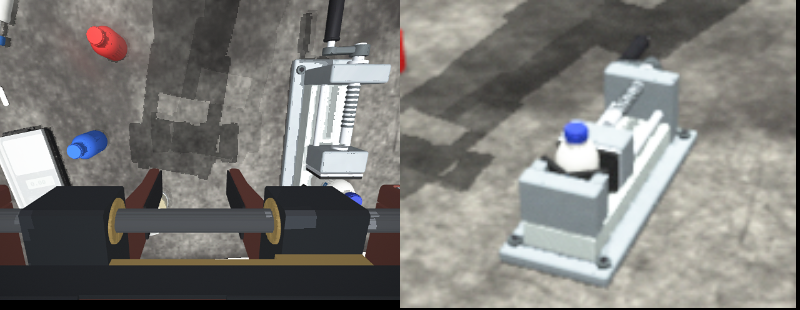

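The bottle is upright in the V with the jaw against it: side half (577,150), wrist half (345,190). As a numeric check I compare the jaw-body-to-plate-face gap before and after, and the bystander positions.

Run:
```python
from h import *
for f in('w2','w5'):
    im=dict(np.load(f'pics/{f}.npz')); L=cloud(im)-np.r_[C,0]; X=L@EX;Y=L@EY;Z=L[...,2]
    k=(Y>-26)&(Y<-18)&(X>-40)&(X<58)
    j=k&(Z>79.3)&(Z<83)&(X<36 if f=='w5' else X<12); p=k&(Z>62)
    print(f,'jaw back/front',np.percentile(X[j],[2,98]).round(1),'plate face',np.percentile(X[p],[98,99.5]).round(1))
a,b=[dict(np.load(f'pics/{f}.npz')) for f in('top0','t5')]
for n,(x,y) in dict(beaker=(695,-206),carton=None or (640,375),vial=(505,335)).items():
    for im in(a,b):
        P=cloud(im);k=(abs(P[...,0]-x)<60)&(abs(P[...,1]-y)<60)&(P[...,2]>20)&(P[...,2]<75); print(n,k.sum(),P[k].mean(0).round(1) if k.sum() else '')
```

```text
w2 jaw back/front [-19.8   6.7] plate face [21.  21.1]
w5 jaw back/front [ 4.6 34.2] plate face [41.7 42.2]
beaker 376 [ 695.3 -206.5   38.7]
beaker 171 [ 707.4 -210.8   41.9]
carton 640 [637.2 373.6  57.8]
carton 635 [637.1 373.7  58.1]
vial 80 [501.2 334.1  46.9]
vial 81 [501.2 333.9  47.4]
```

The jaw moved 24.4 mm and the plate face 20.9 mm, so the plate is pushed back about 3.5 mm. I'll hand in.

```bash
python3 -c "
from workcell import *
print(close_job())"
```

```text
the job is handed in; nothing more can be done
None
```

The white dropper bottle is clamped upright in the vise, and the job was handed in at about 21 s of the 64 s allowed. I stood it on the bed about 8 mm short of the seat point. Then I wound the crank clockwise about two turns, from roughly 1.5 to 14.3 rad, let go and backed the arm away.

**Clamping:** The sliding jaw travelled 24.4 mm but the plate face only 20.9 mm, so the plate is pushed back about 3.5 mm (1.5 mm needed). I could not measure the clamping force directly. With a 2.5 N per mm spring that works out at about 8 N, against the 3 N needed.

**Bottle position:** The side view shows it upright in the V. The top camera puts the cap about 2 mm from the seat point in x and 1 mm in y. The wrist camera disagreed, giving x about 7 mm short, but the gripper partly hid the cap there, so I did not use it.

**Bystanders:** The carton and vial moved less than 0.5 mm. The beaker was partly hidden by the arm in the last top image, and its apparent 12 mm shift probably comes from that. The arm stayed well above it, but I have no clear final view of it.

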